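# Spare spools into their dishes

### The job

Put the four spare reel spools away, one after another: stand each upright, knob up, flat on the floor of the wooden dish of its own size (smallest spool in the smallest dish, and so on up to the largest in the largest). Set them down rather than dropping them, and leave the two lead sinkers where they are.

Things in the scene. Friction and masses are not known exactly. Their poses are not given: they have to be found in the camera images.
- spool_36: The smallest of four spare spinning-reel spools, loose, standing upright: a dark steel-grey round skirt 36 mm in diameter, a slightly narrower drum and a bright aluminium top lip at 20 mm height; from the middle of the lip a black round drag knob, 22 mm in diameter and 30 mm tall, rises to 50 mm (pinch the spool by this knob). All four knobs are alike. About 60 g, varying. Origin: centre of the underside, z up through the knob; its yaw means nothing.
- spool_48: The second smallest of four spare spinning-reel spools, loose, standing upright: a dark steel-grey round skirt 48 mm in diameter, a slightly narrower drum and a bright aluminium top lip at 24 mm height; from the middle of the lip a black round drag knob, 22 mm in diameter and 30 mm tall, rises to 54 mm (pinch the spool by this knob). All four knobs are alike. About 90 g, varying. Origin: centre of the underside, z up through the knob; its yaw means nothing.
- spool_60: The second largest of four spare spinning-reel spools, loose, standing upright: a dark steel-grey round skirt 60 mm in diameter, a slightly narrower drum and a bright aluminium top lip at 28 mm height; from the middle of the lip a black round drag knob, 22 mm in diameter and 30 mm tall, rises to 58 mm (pinch the spool by this knob). All four knobs are alike. About 130 g, varying. Origin: centre of the underside, z up through the knob; its yaw means nothing.
- spool_72: The largest of four spare spinning-reel spools, loose, standing upright: a dark steel-grey round skirt 72 mm in diameter, a slightly narrower drum and a bright aluminium top lip at 32 mm height; from the middle of the lip a black round drag knob, 22 mm in diameter and 30 mm tall, rises to 62 mm (pinch the spool by this knob). All four knobs are alike. About 170 g, varying. Origin: centre of the underside, z up through the knob; its yaw means nothing.
- dish_36: The smallest of four round turned-wood dishes with a cork floor, fixed to the counter: outer diameter 64 mm, inner diameter 56 mm, inner floor 5 mm and rim 13 mm above the counter. It belongs to the 36 mm spool, which has 10 mm play all round in it. Origin: centre of its underside on the counter, z up; its yaw means nothing.
- dish_48: The second smallest of four round turned-wood dishes with a cork floor, fixed to the counter: outer diameter 76 mm, inner diameter 68 mm, inner floor 5 mm and rim 13 mm above the counter. It belongs to the 48 mm spool, which has 10 mm play all round in it. Origin: centre of its underside on the counter, z up; its yaw means nothing.
- dish_60: The second largest of four round turned-wood dishes with a cork floor, fixed to the counter: outer diameter 88 mm, inner diameter 80 mm, inner floor 5 mm and rim 13 mm above the counter. It belongs to the 60 mm spool, which has 10 mm play all round in it. Origin: centre of its underside on the counter, z up; its yaw means nothing.
- dish_72: The largest of four round turned-wood dishes with a cork floor, fixed to the counter: outer diameter 100 mm, inner diameter 92 mm, inner floor 5 mm and rim 13 mm above the counter. It belongs to the 72 mm spool, which has 10 mm play all round in it. Origin: centre of its underside on the counter, z up; its yaw means nothing.
- sinker_cone: Bystander: loose dull grey lead sinker, a cone 40 mm across the base and 36 mm tall, standing on its base. Origin: centre of the underside. Not to be moved.
- sinker_barrel: Bystander: loose dull grey lead sinker, a barrel 33 mm in diameter and 32 mm tall, standing on end. Origin: centre of the underside. Not to be moved.
Not all that is in view belongs to the job. What is shaped like the spool_48 but orange or purple is not meant.

How it is judged (in metres and radians):
At the end, for the whole second after the job is handed in: Each of the four spools stands released, upright (within 0.1 rad) and at rest on the floor of the dish of its own size (underside 2 to 9 mm above the dish's underside), its axis within 13 mm of the dish's; each sinker is within 20 mm of where it began (horizontal distance between spool_36 and dish_36 below 0.013 m and z of spool_36 in the frame of dish_36 between 0.002 and 0.009 m and angle between each of spool_36, spool_48, spool_60, spool_72's own z axis and vertical below 0.1 rad and linear speed of each of spool_36, spool_48, spool_60, spool_72 below 0.02 m/s and horizontal distance between spool_48 and dish_48 below 0.013 m and z of spool_48 in the frame of dish_48 between 0.002 and 0.009 m and horizontal distance between spool_60 and dish_60 below 0.013 m and z of spool_60 in the frame of dish_60 between 0.002 and 0.009 m and horizontal distance between spool_72 and dish_72 below 0.013 m and z of spool_72 in the frame of dish_72 between 0.002 and 0.009 m and distance of each of sinker_cone, sinker_barrel from where it was at the start of the episode below 0.02 m); the robot touches nothing.
It fails at once if the 36 mm spool is dropped (let fall from more than about 20 mm above its support) (contact force between spool_36 and anything else below 0.01 N and height (world z) of spool_36 above 0.013 m and linear speed of spool_36 above 0.55 m/s).
It fails at once if the 48 mm spool is dropped (let fall from more than about 20 mm above its support) (contact force between spool_48 and anything else below 0.01 N and height (world z) of spool_48 above 0.013 m and linear speed of spool_48 above 0.55 m/s).
It fails at once if the 60 mm spool is dropped (let fall from more than about 20 mm above its support) (contact force between spool_60 and anything else below 0.01 N and height (world z) of spool_60 above 0.013 m and linear speed of spool_60 above 0.55 m/s).
It fails at once if the 72 mm spool is dropped (let fall from more than about 20 mm above its support) (contact force between spool_72 and anything else below 0.01 N and height (world z) of spool_72 above 0.013 m and linear speed of spool_72 above 0.55 m/s).
It fails at once if a sinker is pushed away by more than 20 mm (distance of any of sinker_cone, sinker_barrel from where it was at the start of the episode above 0.02 m).
It also fails if it takes over 99 s, if anything falls off the work surface, if the arm or the gripper's body presses on something with over 40 N, if the wrist force passes 120 N, or if a joint passes its speed limit or range.

### The arm

A 6-joint arm with a two-finger parallel gripper is mounted at the origin on the work surface. World frame = base frame: x ahead of the robot, y to its left, z up, the work surface at z = 0. Lengths are in mm, angles in rad, forces in N, time in s.
With the tool pointing down it reaches from about 300 to 775 mm from the base axis. Payload 14.6 kg.
Tool frame: the origin (TCP) lies between the finger pads; the fingertips stand 11 mm ahead of it and the grasp point (between the pads) lies 8 mm behind it; z points along the fingers, y is the line along which they close (so a half turn about z gives the same grasp; the last joint's range is limited). The gripper opens to 94 mm and grips with 3 to 60 N. Pads are 16 mm wide; open, the fingers measure 119 mm over their backs; the gripper's body (75 mm by 177 mm) begins 78 mm behind the grasp point.
Start: joints at [1.16, 0.3, 1.521, -0, 1.321, -0.067], TCP at [185.384, 517.805, 216.446] pointing down, gripper open.
Joint ranges: [-3.03, 3.03], [-0.79, 2.21], [0.23, 2.52], [-1.04, 4.18], [0, 3.07], [-2.55, 2.55]. Speed limits (rad/s): [2.22, 2.22, 2.57, 3.14, 3.14, 3.14].

### API

Orientations are given as [roll, pitch, yaw] about the fixed x, y, z axes, in that order (R = Rz(yaw) Ry(pitch) Rx(roll)).
In Python, from cell import manip gives the robot as it stands. The module is installed in compiled form; this text tells all that it offers.
- The arm moves only by the tool arm_command, never from a script. Its argument "rows" is one flat list of numbers, 5 for each row, row after row: the shift along the world's x, y, z in mm, then the turn about the world's z in degrees, then the finger opening in mm, from 0 to 94. In form: [dx, dy, dz, twist, jaw, dx, dy, dz, twist, jaw, ...]. A call has 1 to 5 rows; each row shifts and turns the commanded pose from where the row before left it; what a row does not reach is not made up. A row lasts 1/8 s, in which the tool goes at most 62.5 mm and 10.7 degrees, less where a joint would pass 70% of its speed; a pose out of reach is approached as far as the arm can. A call is refused whole if a number of a shift passes 62.5 or a number of a turn 10.7, either way. A call with a gripper value outside its range is refused whole. The fingers move at their own pace and stop on an object; "newtons" is the grip in N (left out, the last holds). Time passes only in rows, so rows that do not move let the fingers close. It gives the time, the measured TCP pose, the force and the opening at its end, in the units of the state.
- manip.read_state(): the state, without advancing time (a new reading comes with each control period).
- manip.camera(name): name is "side" or "top"; returns a dict with "image" (400x640x3 uint8, blue, green, red), "z_map" (400x640 float32, mm along the optical axis (not along the pixel's ray), 0 where there is no reading), "fx", "fy", "cx", "cy" (pixels), "pose" (4x4, takes a point from camera to world coordinates). Camera axes: x right, y down, z forward; pixel columns grow to the right and rows downward; lengths in mm; the calibration is good to about 2 mm. A picture is of the moment at which its call begins.
- manip.sign_off(): hands the job in, once; it reports no verdict.
The state is a dict: "clock": time; "joints": joint angles; "qd": joint speeds; "effort": joint torques, N m; "eef_pos": TCP position; "eef_rot": TCP orientation; "wrist_force": force on the tool from outside, world axes, zero at the start; "moment": the same for the moment, N m; "finger_gap": finger opening in mm.
Only numpy, scipy, OpenCV 4.12 (cv2) and the standard library are available. Lean on these libraries where they do the work, as an engineer would, in place of code of your own. Each camera call takes 0.05 s, during which the arm holds its last target. There are 200 camera calls.

## Working session

There is one attempt and no reset: what is moved stays moved. The work goes in short steps, Python scripts to look and compute and a tool call to move; the robot and the scene stay as the last step left them, time stands still between calls to the robot, and variables do not carry over. Pictures are saved under pics/ and viewed, on a budget of 14 in all, crops included, one or two more only if the job needs it, and the job is handed in when it is done.

Besides the shell and the picture viewer there is one more tool, called after "Call:" by a JSON object that holds its "api" and its "payload", one argument or row to a line. arm_command: Moves the arm, as the interface text tells. Its arguments: {"type":"object","properties":{"rows":{"type":"array","items":{"type":"number"}},"newtons":{"type":"number"}},"required":["rows"]}

```bash
mkdir -p pics; python3 - <<'E'
from cell import manip
import cv2,numpy as np
for n in("top","side"):
    c=manip.camera(n); cv2.imwrite(f"pics/{n}0.png",c["image"]); np.savez(f"{n}0.npz",**c)
    print(n,c["fx"],c["fy"],c["cx"],c["cy"],np.round(c["pose"],3).tolist())
print(manip.read_state())
E
```

```text
top 484.1375691828126 484.1375691828126 316.6344659115784 199.00603124563648 [[-0.012, -0.981, 0.195, 371.654], [-1.0, 0.016, 0.018, -18.608], [-0.021, -0.194, -0.981, 1285.325], [0.0, 0.0, 0.0, 1.0]]
side 520.7420642907291 520.7420642907291 321.5926075931602 200.49301009990086 [[-0.942, -0.252, 0.221, 336.931], [-0.335, 0.725, -0.602, 730.403], [-0.008, -0.641, -0.767, 965.382], [0.0, 0.0, 0.0, 1.0]]
{'clock': 0.1, 'joints': array([ 1.16042341e+00,  3.00402154e-01,  1.52150818e+00, -2.04089698e-05,
        1.32069681e+00, -6.66123398e-02]), 'qd': array([-0.00065086, -0.00070442, -0.00208619, -0.00016277,  0.00213913,
       -0.00057087]), 'effort': array([ 1.22640722e-03, -5.32642829e+01, -3.53283441e+01,  7.09349220e-02,
        2.34936696e-02,  1.96086637e-05]), 'eef_pos': array([185.29265301, 517.61469139, 215.95498266]), 'eef_rot': array([-3.14057910e+00, -4.78022346e-05,  2.79783711e+00]), 'wrist_force': array([ 0.76937537, -0.55854643,  0.42898573]), 'moment': array([-0.01676154, -0.01524183, -0.04902319]), 'finger_gap': 94.33506141608437}
```

View pics/top0.png

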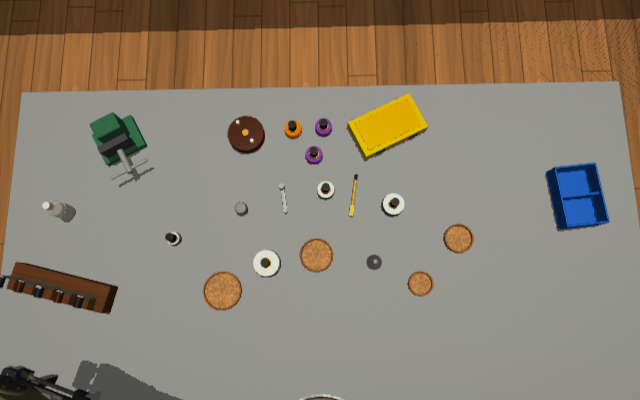

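View pics/side0.png

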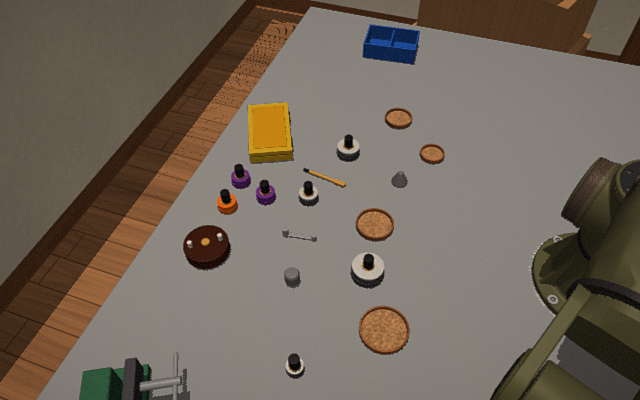

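Top view: spools with a bright lip at (173,238) smallest, (325,189), (393,204), (266,263) largest. The dishes are at (420,284), (458,238), (316,255) and (222,290). The cone is at (374,262) and the barrel at (241,208). Purple (314,155), (323,127) and orange (292,129) are decoys. The side view shows the same layout: spools (294,366), (308,193), (348,148), (367,268), dishes (432,154), (399,118), (375,224), (384,330).

```bash
cat > h.py <<'E'
import cv2,numpy as np
def ray(c,uv):
    d=np.array([(uv[0]-c["cx"])/c["fx"],(uv[1]-c["cy"])/c["fy"],1.]); P=c["pose"]
    return P[:3,3],P[:3,:3]@d
def plane(c,uv,z):
    o,d=ray(c,uv); return o+d*(z-o[2])/d[2]
def tri(c1,u1,c2,u2):
    (o1,d1),(o2,d2)=ray(c1,u1),ray(c2,u2)
    s=np.linalg.lstsq(np.c_[d1,-d2],o2-o1,rcond=None)[0]
    a,b=o1+s[0]*d1,o2+s[1]*d2
    return (a+b)/2,np.linalg.norm(a-b)
def world(c):
    v,u=np.mgrid[:400,:640]; z=c["z_map"]
    p=np.stack([(u-c["cx"])/c["fx"]*z,(v-c["cy"])/c["fy"]*z,z],-1)
    return p@c["pose"][:3,:3].T+c["pose"][:3,3]
def blob(m,near):
    n,l,s,ce=cv2.connectedComponentsWithStats(m.astype(np.uint8))
    ok=[i for i in range(1,n) if s[i,4]>=12]
    i=min(ok,key=lambda i:np.hypot(*(ce[i]-near))); return l==i
def hull_ellipse(m):
    cs,_=cv2.findContours(m.astype(np.uint8),cv2.RETR_EXTERNAL,cv2.CHAIN_APPROX_NONE)
    h=cv2.convexHull(max(cs,key=len)); return cv2.fitEllipse(h if len(h)>=5 else max(cs,key=len))
def masks(c):
    hsv=cv2.cvtColor(c["image"],cv2.COLOR_BGR2HSV); H,S,V=cv2.split(hsv)
    return (S<60)&(V>170),(H<22)&(S>90)&(V>60),(V<45)
E
cat > meas.py <<'E'
from h import *
T,S=[dict(np.load(f"{n}0.npz")) for n in("top","side")]
sp={36:((173,238),(294,366)),48:((325,189),(308,193)),60:((393,204),(348,148)),72:((266,263),(367,268))}
di={36:((420,284),(432,154)),48:((458,238),(399,118)),60:((316,255),(375,224)),72:((222,290),(384,330))}
for k in sp:
    r=[]
    for c,uv in zip((T,S),sp[k]):
        w,b,d=masks(c); e=hull_ellipse(blob(w,uv)); kb=blob(d,(uv[0],uv[1]-3)); W=world(c)
        v,u=np.where(kb); P=W[kb]; top=P[:,2]>np.percentile(P[:,2],95)-6
        r.append((e,P[top].mean(0),(u[top].mean(),v[top].mean()),top.sum()))
    p,g=tri(T,r[0][0][0],S,r[1][0][0]); q,g2=tri(T,r[0][2],S,r[1][2])
    print("spool",k,"lip tri",p.round(1),round(g,1),"dia",[round(x[0][1][1]*np.linalg.norm(p-c["pose"][:3,3])/c["fx"],1) for x,c in zip(r,(T,S))],"knobtop tri",q.round(1),round(g2,1),"depth",[x[1].round(1).tolist() for x in r],[int(x[3]) for x in r])
for k in di:
    es=[hull_ellipse(blob(masks(c)[1],uv)) for c,uv in zip((T,S),di[k])]
    p,g=tri(T,es[0][0],S,es[1][0])
    print("dish",k,p.round(1),round(g,1),"dia",[round(e[1][1]*np.linalg.norm(p-c["pose"][:3,3])/c["fx"],1) for e,c in zip(es,(T,S))],"plane13",[plane(c,e[0],11)[:2].round(1).tolist() for e,c in zip(es,(T,S))])
E
python3 meas.py; python3 - <<'E'
import cv2,numpy as np
a=cv2.imread('pics/top0.png')[110:310,140:480]
cv2.imwrite('pics/crop.png',cv2.resize(a,None,fx=2.3,fy=2.3,interpolation=cv2.INTER_CUBIC))
E
```

```text
spool 36 lip tri [524.5 383.3  19.7] 2.3 dia [np.float64(31.5), np.float64(34.9)] knobtop tri [522.9 384.9  50.9] 1.0 depth [[523.4, 385.0, 50.9], [522.4, 384.9, 50.8]] [30, 81]
spool 48 lip tri [647.8 -19.1  28.9] 2.8 dia [np.float64(44.7), np.float64(42.5)] knobtop tri [678.7   7.1  96.9] 88.3 depth [[737.8, 10.6, 52.8], [646.4, -19.2, 54.9]] [10, 46]
spool 60 lip tri [ 605.  -197.5   31.9] 2.3 dia [np.float64(57.1), np.float64(53.9)] knobtop tri [ 584.3 -171.7   82.7] 23.8 depth [[584.0, -182.1, 13.0], [603.4, -196.2, 58.9]] [16, 43]
spool 72 lip tri [454.6 137.5  36.6] 2.2 dia [np.float64(68.8), np.float64(66.8)] knobtop tri [456.4 298.2 311.4] 69.5 depth [[523.4, 385.0, 50.9], [453.3, 137.8, 63.3]] [30, 68]
dish 36 [ 397.6 -260.9   11.5] 2.3 dia [np.float64(67.3), np.float64(65.9)] plane13 [[398.7, -260.9], [396.4, -261.5]]
dish 48 [ 512.6 -366.3   12.5] 3.0 dia [np.float64(80.8), np.float64(77.1)] plane13 [[514.2, -366.7], [511.3, -368.1]]
dish 60 [474.1   7.7  13.1] 2.7 dia [np.float64(87.6), np.float64(88.7)] plane13 [[475.7, 7.8], [473.1, 6.1]]
dish 72 [385.6 254.   10.3] 1.9 dia [np.float64(106.2), np.float64(104.7)] plane13 [[386.5, 253.9], [384.6, 254.2]]
```

View pics/crop.png

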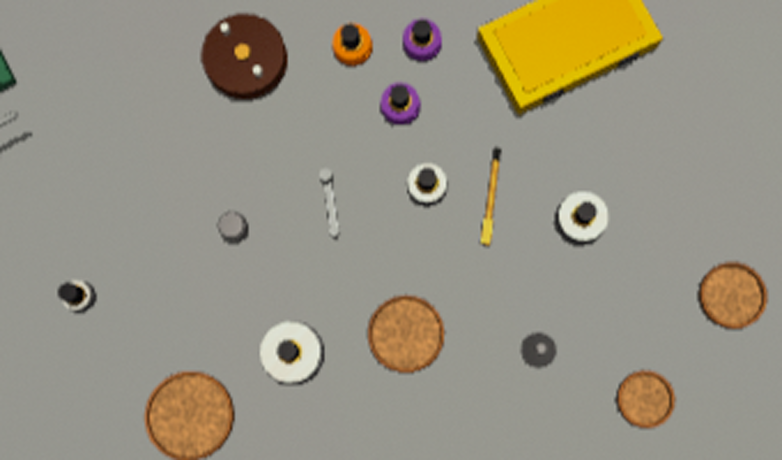

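The crop confirms it: the four spools have a white lip and differ in size, and the purple and orange ones and the round brown tin are not meant. Measured positions and heights agree with the text. I start with spool_72.

Call:
{"api": "arm_command", "payload": {
  "rows": [27,-38,-8,0,60,27,-38,-8,0,60,27,-38,-8,0,60,27,-38,-8,0,60,27,-38,-8,0,60],
  "newtons": 15
}}

```text
clock: 0.72
eef_pos: [320.9, 326.4, 176.1]
eef_rot: [-3.141, -0.0, 2.798]
wrist_force: [0.5, -0.1, -0.1]
finger_gap: 60.1
```

Call:
{"api": "arm_command", "payload": {
  "rows": [27,-38,-8,0,60,27,-38,-8,0,60,27,-38,-8,0,60,27,-38,-8,0,60,26,-38,-8,0,60]
}}

```text
clock: 1.35
eef_pos: [455.0, 136.4, 136.1]
eef_rot: [-3.141, -0.0, 2.798]
wrist_force: [0.6, 0.6, -0.3]
finger_gap: 60.4
```

Call:
{"api": "arm_command", "payload": {
  "rows": [0,0,0,0,60,0,0,0,0,60]
}}

```text
clock: 1.6
eef_pos: [454.1, 138.0, 136.3]
eef_rot: [-3.141, -0.001, 2.797]
wrist_force: [0.4, -0.2, -0.4]
finger_gap: 60.2
```

Call:
{"api": "arm_command", "payload": {
  "rows": [0,0,-40,0,60,0,0,-30,0,60,0,0,-15,0,60,0,0,-4,0,60,0,0,0,0,60]
}}

```text
clock: 2.22
eef_pos: [454.7, 138.1, 48.1]
eef_rot: [3.141, 0.001, 2.798]
wrist_force: [-0.4, -1.3, 0.3]
finger_gap: 60.0
```

Call:
{"api": "arm_command", "payload": {
  "rows": [0,0,0,0,15,0,0,0,0,15,0,0,0,0,15,0,0,0,0,15,0,0,0,0,15]
}}

```text
clock: 2.85
eef_pos: [454.4, 137.8, 47.5]
eef_rot: [3.142, 0.0, 2.798]
wrist_force: [-1.6, -0.4, 1.9]
finger_gap: 21.8
```

Call:
{"api": "arm_command", "payload": {
  "rows": [0,0,10,0,15,0,0,20,0,15,0,0,20,0,15,0,0,0,0,15]
}}

```text
clock: 3.35
eef_pos: [455.1, 138.0, 98.8]
eef_rot: [3.14, 0.002, 2.798]
wrist_force: [-0.7, 0.6, -2.8]
finger_gap: 21.6
```

Call:
{"api": "arm_command", "payload": {
  "rows": [-9,16,0,0,15,-20,34,0,0,15,-20,34,0,0,15,-15,24,0,0,15,-5,8,0,0,15]
}}

```text
clock: 3.98
eef_pos: [383.8, 255.1, 96.7]
eef_rot: [-3.141, -0.001, 2.8]
wrist_force: [0.2, -0.9, -2.2]
finger_gap: 21.7
```

Call:
{"api": "arm_command", "payload": {
  "rows": [0,0,-12,0,15,0,0,-16,0,15,0,0,-9,0,15,0,0,-5,0,15,0,0,0,0,15]
}}

```text
clock: 4.6
eef_pos: [385.4, 253.6, 55.2]
eef_rot: [-3.141, -0.0, 2.797]
wrist_force: [0.0, -0.3, -1.2]
finger_gap: 21.8
```

Call:
{"api": "arm_command", "payload": {
  "rows": [0,0,-2,0,15,0,0,-1,0,15,0,0,0,0,15]
}}

```text
clock: 4.97
eef_pos: [385.4, 253.9, 52.5]
eef_rot: [3.141, 0.0, 2.798]
wrist_force: [-0.3, -0.4, -2.6]
finger_gap: 21.9
```

Call:
{"api": "arm_command", "payload": {
  "rows": [0,0,-1,0,15,0,0,0,0,15,0,0,0,0,26,0,0,0,0,40,0,0,0,0,60]
}}

```text
clock: 5.6
eef_pos: [385.4, 253.8, 51.4]
eef_rot: [3.142, 0.0, 2.798]
wrist_force: [0.3, -0.3, 0.3]
finger_gap: 42.1
```

Call:
{"api": "arm_command", "payload": {
  "rows": [0,0,15,0,60,0,0,35,0,60,0,0,40,0,60,27,26,0,0,60,27,26,0,0,60]
}}

```text
clock: 6.22
eef_pos: [440.4, 306.7, 143.4]
eef_rot: [3.14, 0.002, 2.798]
wrist_force: [0.6, -0.0, 0.2]
finger_gap: 60.1
```

Call:
{"api": "arm_command", "payload": {
  "rows": [27,26,-10,0,60,27,26,-10,0,60,27,26,0,0,60,2,1,0,0,60,0,0,0,0,60]
}}

```text
clock: 6.85
eef_pos: [522.1, 384.5, 121.9]
eef_rot: [-3.141, -0.0, 2.798]
wrist_force: [-0.5, -0.2, -0.3]
finger_gap: 60.1
```

Call:
{"api": "arm_command", "payload": {
  "rows": [1,0,-40,0,60,0,0,-28,0,60,0,0,-14,0,60,0,0,-5,0,60,0,0,0,0,60]
}}

```text
clock: 7.48
eef_pos: [523.6, 384.9, 35.3]
eef_rot: [3.141, 0.001, 2.798]
wrist_force: [-0.2, 0.0, -0.7]
finger_gap: 60.4
```

Call:
{"api": "arm_command", "payload": {
  "rows": [0,0,0,0,15,0,0,0,0,15,0,0,0,0,15,0,0,0,0,15,0,0,0,0,15]
}}

```text
clock: 8.1
eef_pos: [523.4, 384.8, 34.5]
eef_rot: [3.142, 0.0, 2.798]
wrist_force: [0.2, -0.3, 0.5]
finger_gap: 21.5
```

Call:
{"api": "arm_command", "payload": {
  "rows": [0,0,15,0,15,0,0,30,0,15,0,0,40,0,15,0,0,15,0,15,0,0,0,0,15]
}}

```text
clock: 8.72
eef_pos: [523.6, 384.9, 135.1]
eef_rot: [3.14, 0.001, 2.798]
wrist_force: [-0.6, 0.3, -1.3]
finger_gap: 21.5
```

```bash
python3 - <<'E'
from cell import manip
import cv2
a=[manip.camera(n)["image"] for n in("top","side")]
cv2.imwrite("pics/b.png",cv2.resize(cv2.hconcat([a[0][150:400,100:500],a[1][150:400,200:600]]),None,fx=1,fy=1))
E
```

```text
(no output)
```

View pics/b.png

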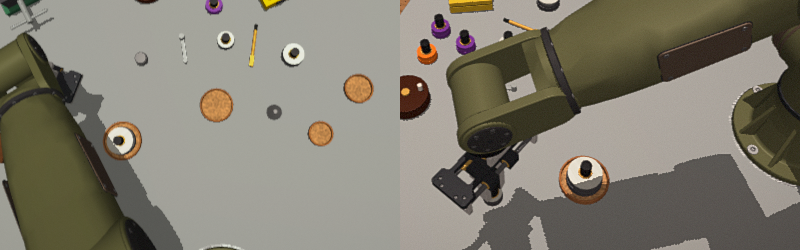

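Spool_72 sits in the big dish, at (120,140) in the top crop and (585,175) in the side crop. Spool_36 is held by its knob at about (493,195). Next I carry it to dish_36.

Call:
{"api": "arm_command", "payload": {
  "rows": [-4,-20,0,0,15,-8,-43,0,0,15,-8,-43,0,0,15,-8,-43,0,0,15,-8,-43,0,0,15]
}}

```text
clock: 9.45
eef_pos: [486.4, 191.3, 133.0]
eef_rot: [-3.14, -0.002, 2.798]
wrist_force: [0.1, -0.0, -0.2]
finger_gap: 21.9
```

Call:
{"api": "arm_command", "payload": {
  "rows": [-8,-43,0,0,15,-8,-43,0,0,15,-8,-43,0,0,15,-8,-43,0,0,15,-8,-43,0,0,15]
}}

```text
clock: 10.07
eef_pos: [446.4, -23.4, 133.3]
eef_rot: [-3.141, -0.002, 2.798]
wrist_force: [-0.1, -0.9, -1.4]
finger_gap: 21.6
```

Call:
{"api": "arm_command", "payload": {
  "rows": [-8,-43,0,0,15,-8,-43,0,0,15,-8,-43,0,0,15,-8,-43,0,0,15,-8,-43,0,0,15]
}}

```text
clock: 10.7
eef_pos: [406.4, -238.2, 133.2]
eef_rot: [3.141, -0.002, 2.798]
wrist_force: [1.7, 0.3, -0.6]
finger_gap: 22.0
```

Call:
{"api": "arm_command", "payload": {
  "rows": [-9,-24,0,0,15,0,0,0,0,15,0,0,0,0,15]
}}

```text
clock: 11.08
eef_pos: [398.3, -260.4, 133.7]
eef_rot: [3.141, -0.001, 2.798]
wrist_force: [-0.6, 0.2, -1.1]
finger_gap: 21.8
```

Call:
{"api": "arm_command", "payload": {
  "rows": [0,0,-30,0,15,0,0,-40,0,15,0,0,-14,0,15,0,0,-6,0,15,0,0,0,0,15]
}}

```text
clock: 11.7
eef_pos: [398.8, -261.2, 45.1]
eef_rot: [-3.141, 0.001, 2.798]
wrist_force: [-0.3, 0.4, -1.6]
finger_gap: 22.0
```

Call:
{"api": "arm_command", "payload": {
  "rows": [0,0,-2,0,15,0,0,-2,0,15,0,0,-1,0,15,0,0,0,0,15]
}}

```text
clock: 12.2
eef_pos: [398.4, -261.2, 39.5]
eef_rot: [-3.142, 0.0, 2.798]
wrist_force: [-0.5, -0.4, -1.0]
finger_gap: 21.9
```

Call:
{"api": "arm_command", "payload": {
  "rows": [0,0,-1,0,15,0,0,0,0,15,0,0,0,0,26,0,0,0,0,40,0,0,0,0,60]
}}

```text
clock: 12.82
eef_pos: [398.3, -261.2, 38.4]
eef_rot: [3.142, -0.0, 2.798]
wrist_force: [0.6, 0.4, -0.5]
finger_gap: 42.5
```

Call:
{"api": "arm_command", "payload": {
  "rows": [0,0,15,0,60,0,0,40,0,60,0,0,45,0,60,35,10,0,0,60,40,14,0,0,60]
}}

```text
clock: 13.45
eef_pos: [474.4, -237.3, 140.4]
eef_rot: [-3.141, 0.002, 2.797]
wrist_force: [0.6, -0.4, 0.3]
finger_gap: 60.2
```

Call:
{"api": "arm_command", "payload": {
  "rows": [45,14,0,0,60,45,14,-5,0,60,35,10,-5,0,60,5,2,0,0,60,0,0,0,0,60]
}}

```text
clock: 14.08
eef_pos: [603.0, -197.3, 129.0]
eef_rot: [-3.142, -0.0, 2.798]
wrist_force: [-0.4, -0.4, 0.9]
finger_gap: 60.3
```

Call:
{"api": "arm_command", "payload": {
  "rows": [1,0,-40,0,60,0,0,-28,0,60,0,0,-13,0,60,0,0,-5,0,60,0,0,0,0,60]
}}

```text
clock: 14.7
eef_pos: [604.6, -197.5, 43.4]
eef_rot: [-3.142, 0.001, 2.798]
wrist_force: [0.3, -0.8, -0.1]
finger_gap: 60.3
```

Call:
{"api": "arm_command", "payload": {
  "rows": [0,0,0,0,15,0,0,0,0,15,0,0,0,0,15,0,0,0,0,15,0,0,0,0,15]
}}

```text
clock: 15.32
eef_pos: [604.4, -197.2, 42.5]
eef_rot: [3.142, 0.0, 2.798]
wrist_force: [-0.2, 0.7, -0.2]
finger_gap: 21.5
```

Call:
{"api": "arm_command", "payload": {
  "rows": [0,0,15,0,15,0,0,30,0,15,0,0,40,0,15,0,0,5,0,15,0,0,0,0,15]
}}

```text
clock: 15.95
eef_pos: [604.2, -197.1, 132.2]
eef_rot: [3.142, -0.0, 2.798]
wrist_force: [-0.3, 0.7, -2.4]
finger_gap: 21.9
```

Call:
{"api": "arm_command", "payload": {
  "rows": [-14,22,0,0,15,-26,41,0,0,15,-26,41,0,0,15,-26,41,0,0,15,-26,41,0,0,15]
}}

```text
clock: 16.58
eef_pos: [484.7, -10.0, 131.1]
eef_rot: [-3.141, -0.002, 2.798]
wrist_force: [0.4, 1.2, -1.2]
finger_gap: 22.0
```

Call:
{"api": "arm_command", "payload": {
  "rows": [-12,19,0,0,15,0,0,0,0,15,0,0,-30,0,15,0,0,-30,0,15,0,0,-14,0,15]
}}

```text
clock: 17.2
eef_pos: [473.8, 7.1, 56.5]
eef_rot: [-3.141, -0.003, 2.797]
wrist_force: [0.3, -0.2, -1.0]
finger_gap: 21.4
```

Call:
{"api": "arm_command", "payload": {
  "rows": [0,0,-5,0,15,0,0,-3,0,15,0,0,-2,0,15,0,0,0,0,15]
}}

```text
clock: 17.7
eef_pos: [474.6, 7.8, 48.8]
eef_rot: [3.141, 0.001, 2.798]
wrist_force: [0.3, -0.3, -2.1]
finger_gap: 22.0
```

Call:
{"api": "arm_command", "payload": {
  "rows": [0,0,-2,0,15,0,0,0,0,15,0,0,0,0,26,0,0,0,0,40,0,0,0,0,60]
}}

```text
clock: 18.32
eef_pos: [474.4, 7.8, 46.4]
eef_rot: [-3.142, -0.0, 2.798]
wrist_force: [-0.2, -0.4, 0.5]
finger_gap: 42.7
```

Call:
{"api": "arm_command", "payload": {
  "rows": [0,0,15,0,60,0,0,40,0,60,0,0,35,0,60,30,-4,0,0,60,43,-7,0,0,60]
}}

```text
clock: 18.95
eef_pos: [548.4, -3.2, 138.5]
eef_rot: [3.141, 0.002, 2.798]
wrist_force: [0.6, -0.1, 0.4]
finger_gap: 60.5
```

Call:
{"api": "arm_command", "payload": {
  "rows": [43,-7,0,0,60,43,-7,-5,0,60,13,-2,-5,0,60,0,0,0,0,60,0,0,0,0,60]
}}

```text
clock: 19.58
eef_pos: [645.9, -19.0, 127.2]
eef_rot: [3.141, 0.0, 2.798]
wrist_force: [-0.2, -0.4, -0.0]
finger_gap: 60.2
```

Call:
{"api": "arm_command", "payload": {
  "rows": [1,0,-40,0,60,0,0,-28,0,60,0,0,-14,0,60,0,0,-5,0,60,0,0,0,0,60]
}}

```text
clock: 20.2
eef_pos: [647.7, -19.2, 40.4]
eef_rot: [3.141, 0.001, 2.798]
wrist_force: [-0.4, 0.4, 1.2]
finger_gap: 60.0
```

Call:
{"api": "arm_command", "payload": {
  "rows": [0,0,0,0,15,0,0,0,0,15,0,0,0,0,15,0,0,0,0,15,0,0,0,0,15]
}}

```text
clock: 20.82
eef_pos: [647.4, -19.2, 39.5]
eef_rot: [3.142, 0.0, 2.798]
wrist_force: [0.1, 0.3, 0.7]
finger_gap: 21.5
```

Call:
{"api": "arm_command", "payload": {
  "rows": [0,0,15,0,15,0,0,30,0,15,0,0,40,0,15,0,0,5,0,15,0,0,0,0,15]
}}

```text
clock: 21.45
eef_pos: [647.3, -19.2, 129.5]
eef_rot: [3.142, 0.0, 2.798]
wrist_force: [-0.1, -0.7, -1.4]
finger_gap: 21.5
```

Call:
{"api": "arm_command", "payload": {
  "rows": [-8,-20,0,0,15,-15,-39,0,0,15,-15,-39,0,0,15,-15,-39,0,0,15,-15,-39,0,0,15]
}}

```text
clock: 22.08
eef_pos: [577.6, -197.3, 128.3]
eef_rot: [-3.141, -0.002, 2.797]
wrist_force: [1.1, -0.4, -0.8]
finger_gap: 21.5
```

Call:
{"api": "arm_command", "payload": {
  "rows": [-15,-39,0,0,15,-15,-39,0,0,15,-15,-39,0,0,15,-15,-39,0,0,15,-6,-15,0,0,15]
}}

```text
clock: 22.7
eef_pos: [511.3, -368.4, 128.3]
eef_rot: [3.141, -0.002, 2.795]
wrist_force: [0.4, 0.8, -0.5]
finger_gap: 21.7
```

Call:
{"api": "arm_command", "payload": {
  "rows": [0,0,0,0,15,0,0,-30,0,15,0,0,-30,0,15,0,0,-14,0,15,0,0,-4,0,15]
}}

```text
clock: 23.32
eef_pos: [513.6, -365.4, 51.0]
eef_rot: [3.141, -0.001, 2.799]
wrist_force: [-0.9, -0.6, 0.1]
finger_gap: 21.9
```

Call:
{"api": "arm_command", "payload": {
  "rows": [0,0,-4,0,15,0,0,-2,0,15,0,0,0,0,15]
}}

```text
clock: 23.7
eef_pos: [513.5, -366.3, 45.8]
eef_rot: [-3.141, 0.0, 2.798]
wrist_force: [-0.5, -0.1, -0.4]
finger_gap: 21.7
```

Release, then retreat up and out of the way so I can check.

Call:
{"api": "arm_command", "payload": {
  "rows": [0,0,-2,0,15,0,0,0,0,15,0,0,0,0,26,0,0,0,0,40,0,0,0,0,60]
}}

```text
clock: 24.32
eef_pos: [513.3, -366.2, 43.4]
eef_rot: [3.142, -0.0, 2.798]
wrist_force: [-0.2, 0.3, 0.2]
finger_gap: 42.9
```

Call:
{"api": "arm_command", "payload": {
  "rows": [0,0,15,0,60,0,0,40,0,60,0,0,45,0,60,-10,-40,20,0,60,-40,-40,10,0,60]
}}

```text
clock: 24.95
eef_pos: [464.1, -447.0, 176.1]
eef_rot: [-3.14, 0.003, 2.8]
wrist_force: [0.7, -0.4, 0.7]
finger_gap: 59.9
```

Call:
{"api": "arm_command", "payload": {
  "rows": [-50,-20,0,0,60,-50,-15,0,0,60,-50,-10,0,0,60,-40,0,0,0,60,0,0,0,0,60]
}}

```text
clock: 25.58
eef_pos: [271.4, -491.6, 174.8]
eef_rot: [-3.141, 0.001, 2.795]
wrist_force: [-0.0, -0.4, 1.0]
finger_gap: 59.9
```

```bash
sed -n '/^di=/p' meas.py >/dev/null; python3 - <<'E'
from cell import manip
from h import *
im={}
for n in("top","side"):
    c=manip.camera(n); np.savez(f"{n}1.npz",**c); im[n]=c["image"]
cv2.imwrite("pics/c.png",cv2.hconcat([im["top"][100:400,140:540],im["side"][60:360,220:620]]))
T,S=[dict(np.load(f"{n}1.npz")) for n in("top","side")]
di={36:(397.6,-260.9),48:(512.6,-366.3),60:(474.1,7.7),72:(385.6,254.)}
for k,p in di.items():
  for c,n in((T,"top"),(S,"side")):
    W=world(c); r=np.hypot(W[...,0]-p[0],W[...,1]-p[1]); h=W[...,2]
    top=(r<30)&(h>16+[0,20,24,28,32][[0,36,48,60,72].index(k)]+10)
    w=masks(c)[0]&(r<45)
    z=W[top]; t=z[z[:,2]>np.percentile(z[:,2],90)-5] if len(z) else z
    print(k,n,"knob",t.mean(0).round(1) if len(t) else None,"zmax",t[:,2].max().round(1) if len(t) else None,"lip z",np.median(h[w]).round(1) if w.any() else None)
E
```

```text
36 top knob [ 397.4 -259.7   54.9] zmax 60.8 lip z 25.2
36 side knob [ 396.5 -260.4   56.8] zmax 60.0 lip z 26.9
48 top knob [ 513.8 -365.3   59.5] zmax 62.3 lip z 28.5
48 side knob [ 513.  -366.2   60.3] zmax 65.9 lip z 31.0
60 top knob [476.2   8.1  64.6] zmax 67.7 lip z 32.8
60 side knob [475.1   6.8  64.6] zmax 68.6 lip z 34.5
72 top knob [386.2 254.4  67.6] zmax 71.7 lip z 37.2
72 side knob [385.2 253.1  67.9] zmax 70.8 lip z 38.3
```

View pics/c.png

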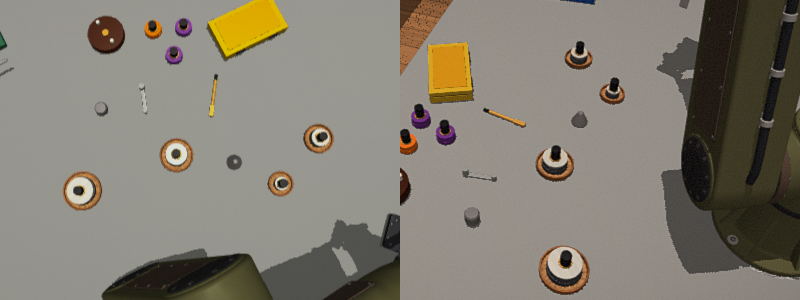

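All four spools stand upright in their dishes, at top-crop (281,183), (319,138), (176,155) and (82,190). The sinkers are still at crop (101,108) and (234,162), the same full-image pixels as before. Handing in.

```bash
python3 -c "
from cell import manip
print(manip.sign_off())"
```

```text
the job is handed in; nothing more can be done
None
```

I picked up all four spools by their knobs and set each one down in the dish of its own size, then handed the job in at about 26 s of robot time.

- **Position:** in the last two-camera check, each knob's centre was within about 2 mm of its dish's centre. The lips measured 5–7 mm above the heights given in the text, which fits spools standing on the 5 mm dish floors. All four looked upright in the final picture.
- **Sinkers:** both still appear at their original pixels in the top view. I judged this by eye and did not measure it.
- **Disagreements:** the side camera read the lips about 1–2.5 mm higher than the top camera, roughly the 2 mm calibration limit. In the first measurement, the top-camera and triangulated knob positions for the three larger spools were wrong because the dark mask picked other objects. For those three I used the triangulated lips and the side camera's depth instead.

No check failed, and sign-off gave no verdict.

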